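# Open the mask case's combination padlock and present it to the tag reader

### The job

Slide the tag reader's shutter fully open to bare its glass window. Then unlock the padlock on the photomask case: turn its dial, feeling the clicks, to the notch where the pointer faces the index mark beside the shackle, and pull the shackle out to its stop. Lift the opened lock off the hasp hook and finish while holding it still in the gripper, level with its dial up, a few centimetres to a hand's width above the middle of the reader's window without touching the reader, and leave the bottle, wafer box, tweezers and jar alone.

Things in the scene. Friction and masses are not known exactly. Their poses are not given: they have to be found in the camera images.
- mask_case: Flat photomask case fixed on the bench, 200 (x) x 170 (y) x 45 mm high, black below, grey lid. Origin: centre of its underside. On the lid, centred at x = +30 mm, a nest of aluminium rims (7 mm high, 5 thick, inside 55 x 59 mm) holds the padlock. The hasp hook stands nearer its -x end. It is left or right of the robot, the reader on the other side.
- lock: Brass padlock lying loose on its back in the nest, dial up. Origin: centre of the body's underside, which rests on the lid (45 mm above the bench); z up; the shackle leaves the body towards -x; axes parallel to the case's. Body 52 (x) x 56 (y) x 28 mm, with the dial up to 50 mm. About 0.46 kg in all. The nest leaves it 1.5 mm of play and keeps it from turning.
- dial_grip (a point): Middle of the dial's grip bar on the dial's upright axis, 41 mm above the lock's underside. Bar 34 mm long, 10 wide, from 32.5 to 49.5 mm above the lock's underside, on a disc 36 mm across and 4 mm thick just over the body. The point's x axis runs along the bar; its end towards the point's -x carries the white pointer line.
- dial (a joint): Dial angle, rad, counter-clockwise from above positive. 0: pointer towards the shackle, facing the white index mark on the padlock, which is the opening notch. Click notches every 0.419 rad hold with about 0.05 N m. Starts in the notch -0.42, -0.84 or -1.26, so turn counter-clockwise; stops at -1.75 and 0.6. The shackle is free only within about 0.12 rad of 0, in other notches it moves 1.5 mm.
- shackle_legs (a point): Point midway between the two legs of the steel U shackle, 14 mm above the lock's underside; when closed 41 mm from the lock's origin towards -x. Legs: 9 mm round bars along x, 43 mm over their outsides, bare from the body's face to 49 mm, bow ending at 59 mm from the lock's origin. Grip both across y from above; fingertips may go down to the lid. Moves with the shackle; axes the lock's.
- shackle (a joint): How far the shackle is pulled out of the lock body along the lock's -x, in m: 0 closed, 0.018 at its stop (open). Friction about 3 N and it stays where it is left; starts closed.
- hook (a point): Middle of the top of the steel hasp hook on the case lid, axes the case's, 27 mm above the lid. Its T head, 26 (x) x 16 (y) x 5 mm, stands on an 8 mm stem (7 mm towards +x from this point) that passes up through the shackle's window. The head keeps a closed shackle from being lifted; the window of the open shackle passes over it straight up with 4 to 8 mm to spare.
- lock_sides (a point): Point in the padlock body, 17 mm above its underside, 9 mm from its middle towards the shackle, near the lock's centre of mass, between the body's flat +y and -y sides (56 mm apart), which can be gripped here from above, between the rim (7 mm above the underside) and the body's top (28 mm). Axes the lock's.
- reader: White tag reader box fixed on the bench, 130 (x) x 220 (y) x 40 mm high, origin at the centre of its underside, aluminium guide rails to 46 mm high.
- window (a point): Centre of the reader's 80 x 80 mm glass window, at the height of the box top (40 mm above the bench, 44 mm from the reader's middle towards its -y). Axes are the reader's, z up.
- shutter_grip (a point): Middle of the black upright grip fin on the aluminium shutter plate: fin 40 (x) x 14 (y) x 24 mm high, top 68 mm above the bench, this point 12 mm below its top, plate top 44 mm above the bench. Axes are the reader's; moves with the shutter.
- shutter (a joint): How far the shutter has slid along the reader's +y, in m: 0 covers the window, 0.088 at its stop (fully open). Starts between 0 and 0.03. Friction about 2 N; stays where it is left.
- resist_bottle: Amber bottle, 60 mm across, 130 mm high; bystander. Origin at the underside's centre.
- wafer_box: Flat white round wafer box, 112 mm across, 22 mm high; bystander. Origin at the underside's centre.
- tweezers: Steel wafer tweezers, 120 mm long, 10 mm wide, 6 mm high, lying about along x; bystander. Origin at the middle, underside.
- jar: Small jar, 60 mm across, 70 mm high; bystander. Origin at the underside's centre.
Mind the look-alikes: they are no part of the job. Of the things like the lock, leave any that is blue; of the rest the larger one is meant.

How it is judged:
On the way, in this order (a step that is already met when the one before it is completed fails the run):
1. the shutter is slid fully open (within 8 mm of its stop) (value of joint shutter above 0.08 m), for 0.2 s.
2. the dial rests in the opening notch (within 0.13 rad) with the shackle still in (value of joint dial between -0.13 and 0.13 rad and value of joint shackle below 0.006 m), for 0.2 s.
3. the shackle is pulled open (14 mm or more), the lock still lying in its nest (value of joint shackle above 0.014 m and z of lock in the frame of mask_case below 0.06 m), for 0.2 s.
At the end, for the whole second after the job is handed in: The gripper still holds the opened padlock (shackle out by 12 mm or more) still and level (within 17 degrees, dial up), its origin within 35 mm each way of the middle of the window and its underside 15 to 130 mm above the glass, touching neither reader nor case; the shutter is open (75 mm or more) (value of joint shutter above 0.075 m and value of joint shackle above 0.012 m and x of lock in the frame of window between -0.035 and 0.035 m and y of lock in the frame of window between -0.035 and 0.035 m and z of lock in the frame of window between 0.015 and 0.13 m and angle between lock's own z axis and vertical below 0.3 rad and linear speed of lock below 0.04 m/s and contact force between the fingers and lock above 2 N and contact force between lock and reader below 0.1 N and contact force between lock and mask_case below 0.1 N); the arm keeps its last pose, push and grip.
It fails at once if the resist bottle is pushed more than 25 mm away (distance of resist_bottle from where it was at the start of the episode above 0.025 m).
It fails at once if the wafer box is pushed more than 25 mm away (distance of wafer_box from where it was at the start of the episode above 0.025 m).
It fails at once if the tweezers is pushed more than 25 mm away (distance of tweezers from where it was at the start of the episode above 0.025 m).
It fails at once if the jar is pushed more than 25 mm away (distance of jar from where it was at the start of the episode above 0.025 m).
It also fails if it takes over 72 s, if anything falls off the work surface, if the arm or the gripper's body presses on something with over 40 N, if the wrist force passes 120 N, or if a joint passes its speed limit or range.

### The arm

A 6-joint arm with a two-finger parallel gripper is mounted at the origin on the work surface. World frame = base frame: x ahead of the robot, y to its left, z up, the work surface at z = 0. Lengths are in m, angles in rad, forces in N, time in s.
With the tool pointing down it reaches from about 0.375 to 0.975 m from the base axis. Payload 3.8 kg.
Tool frame: the origin (TCP) lies midway between the tips of the shut fingers; the grasp point (between the pads) lies 19 mm behind it; z points along the fingers, y is the direction in which the jaws open and shut (so a half turn about z gives the same grasp; the last joint's range is limited). The gripper opens to 85 mm and grips with 20 to 120 N. Pads are 22 mm wide; open, the fingers measure 114 mm over their backs; the gripper's body (76 mm by 85 mm) begins 54 mm behind the grasp point. The pads swing forward as they close: fully open they stand 13 mm farther back than shut.
Start: joints at [1.265, 0.264, 1.604, -0, 1.274, -0.037], TCP at [0.179, 0.651, 0.231] pointing down, gripper open.
Joint ranges: [-2.63, 2.63], [-0.94, 2.18], [0.31, 2.57], [-1.31, 4.45], [0, 2.66], [-2.55, 2.55]. Speed limits (rad/s): [2.57, 2.57, 3.14, 3.14, 3.14, 3.14].

### API

Orientations are given as a rotation vector (axis times angle).
In Python, from workcell import bot gives the robot as it stands. The module is installed in compiled form; this text tells all that it offers.
- The arm moves only by the tool play_rows, never from a script. Its argument "series" is a list of rows, each an object with "translation": the shift along the tool's x, y, z in m, a list of three; "spin": the turn about the tool's z in units of 5 degrees (1.0 is 5 degrees). In form: [{"translation": [dx, dy, dz], "spin": spin}, ...]. A call has 1 to 5 rows; each row shifts and turns the commanded pose from where the row before left it, along the tool's axes as they then stand; what a row does not reach is not made up. A row lasts 1/10 s, in which the tool goes at most 50 mm and 8.59 degrees, less where a joint would pass 70% of its speed; a pose out of reach is approached as far as the arm can. A call is refused whole if a number of a shift passes 0.05 or a number of a turn 1, either way. A call with a gripper value outside its range is refused whole. "jaw" is the gripper's target within -1 to 1 (fully open at 1, half-way at 0, shut at -1), set as the call begins (left out, the last holds). The fingers move at their own pace and stop on an object; "force" is the grip in N (left out, the last holds). Time passes only in rows, so rows that do not move let the fingers close. It gives the time, the measured TCP pose, the force and the opening at its end, in the units of the state.
- bot.read_state(): the state, without advancing time (a new reading comes with each control period).
- bot.read_camera(name): name is "scene" or "top"; returns the picture (480x640x3 uint8, blue, green, red); there is no depth.
- bot.get_calibration(name): a dict with "fov_y" (degrees; the focal length in pixels is half the picture's height over the tangent of half this angle, whatever the lens; pixels are square), "cx", "cy" (the principal point, pixels), "R" (3x3) and "t" (3): a world point X has camera coordinates R X + t. Camera axes: x right, y down, z forward; pixel columns grow to the right and rows downward; lengths in m; the calibration is good to about 2 mm. A picture is of the moment at which its call begins. get_calibration takes no time and is no camera call.
- bot.finish_job(): hands the job in, once; it reports no verdict.
The state is a dict: "time": time; "q": joint angles; "joint_vel": joint speeds; "joint_torque": joint torques, N m; "tool_pos": TCP position; "tcp_rot": TCP orientation; "wrist_force": force on the tool from outside, world axes, zero at the start; "torque": the same for the moment, N m; "width": opening from 0.0 (shut) to 1.0 (fully open).
Only numpy, scipy, OpenCV 4.12 (cv2) and the standard library are available. Lean on these libraries where they do the work, as an engineer would, in place of code of your own. Each camera call takes 0.05 s, during which the arm holds its last target. There are 200 camera calls.

## Working session

There is one attempt and no reset: what is moved stays moved. The work goes in short steps, Python scripts to look and compute and a tool call to move; the robot and the scene stay as the last step left them, time stands still between calls to the robot, and variables do not carry over. Pictures are saved under pics/ and viewed, about 8 in all and at most 12, crops included, and the job is handed in when it is done.

Besides the shell and the picture viewer there is one more tool, called after "Request:" as name(argument=value, ...) on one line, values as JSON. play_rows: Moves the arm, as the interface text tells. Its arguments: {"type":"object","properties":{"series":{"type":"array","items":{"type":"object","properties":{"translation":{"type":"array","items":{"type":"number"}},"spin":{"type":"number"}}}},"jaw":{"type":"number"},"force":{"type":"number"}},"required":["series"]}

```bash
mkdir -p pics; python3 - <<'E'
from workcell import bot
import cv2
s=bot.read_state();print({k:(v if not hasattr(v,'round') else v) for k,v in s.items()})
for n in("scene","top"):
    im=bot.read_camera(n);cv2.imwrite(f"pics/{n}0.png",im);print(n,bot.get_calibration(n))
E
```

```text
{'time': 0.0, 'q': array([ 1.26512012e+00,  2.64758353e-01,  1.60538111e+00, -5.19568544e-07,
        1.27371348e+00, -3.69030432e-02]), 'joint_vel': array([ 0.00023052,  0.0003827 ,  0.00064236,  0.00109324,  0.00180233,
       -0.00085904]), 'joint_torque': array([-3.63670959e-03, -5.15119421e+01, -3.67303669e+01, -1.98742182e-04,
        1.28885399e-02,  2.33031983e-05]), 'tool_pos': array([0.17902674, 0.65005908, 0.22995469]), 'tcp_rot': array([-0.42086623, -3.11288391,  0.00349821]), 'wrist_force': array([0.42331135, 0.29486803, 0.09561959]), 'torque': array([-0.02794648, -0.05750554,  0.05810649]), 'width': 1.0008931838997932}
scene {'fov_y': 50.28801925132806, 'cx': 314.12702940497434, 'cy': 237.94613222550618, 'R': array([[-6.69711067e-01,  7.42621549e-01, -5.66662221e-04],
       [ 6.23496165e-01,  5.61866558e-01, -5.43652925e-01],
       [-4.03409989e-01, -3.64443692e-01, -8.39309940e-01]]), 't': array([ 0.44917377, -0.28052411,  1.11785603])}
top {'fov_y': 52.48634647162969, 'cx': 320.4126122558536, 'cy': 239.8117270796549, 'R': array([[ 0.0212705 , -0.99934897,  0.02914109],
       [-0.99260697, -0.02459283, -0.11885534],
       [ 0.11949463, -0.02639754, -0.99248386]]), 't': array([-0.0968724 ,  0.58913907,  0.81678589])}
```

View pics/top0.png

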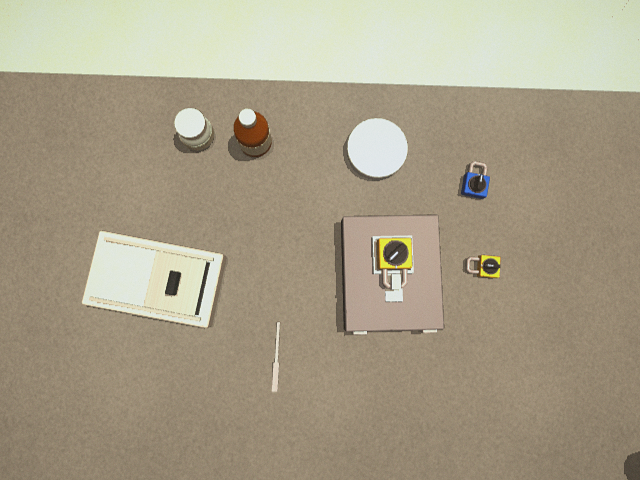

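View pics/scene0.png

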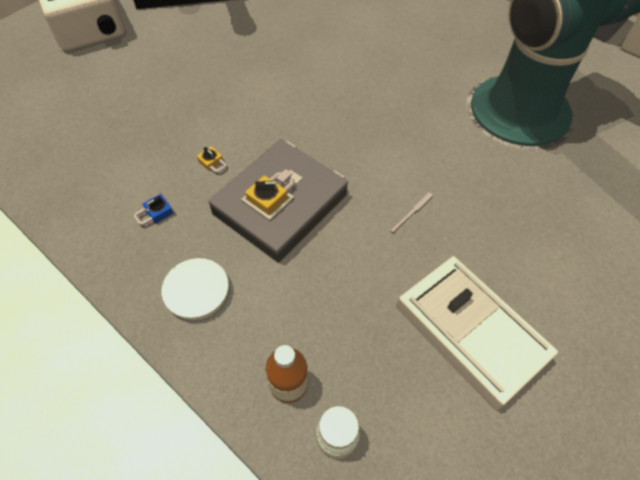

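Top view: reader at left (92–222, 232–325), with the fin at (173,283) and a dark strip of glass at its right end. The case is at (343–441, 215–331). The lock is at (396,253), with its pointer lower left and its shackle towards the image bottom. Next, zoomed crops.

```bash
python3 - <<'E'
import cv2,numpy as np
im=cv2.imread("pics/top0.png")
a=cv2.resize(im[225:335,75:235],None,fx=5,fy=5,interpolation=cv2.INTER_CUBIC)[:, :800]
b=cv2.resize(im[205:340,335:450],None,fx=4.4,fy=4.4,interpolation=cv2.INTER_CUBIC)
cv2.imwrite("pics/a.png",a);cv2.imwrite("pics/b.png",b);print(a.shape,b.shape)
E
```

```text
(550, 800, 3) (594, 506, 3)
```

View pics/a.png

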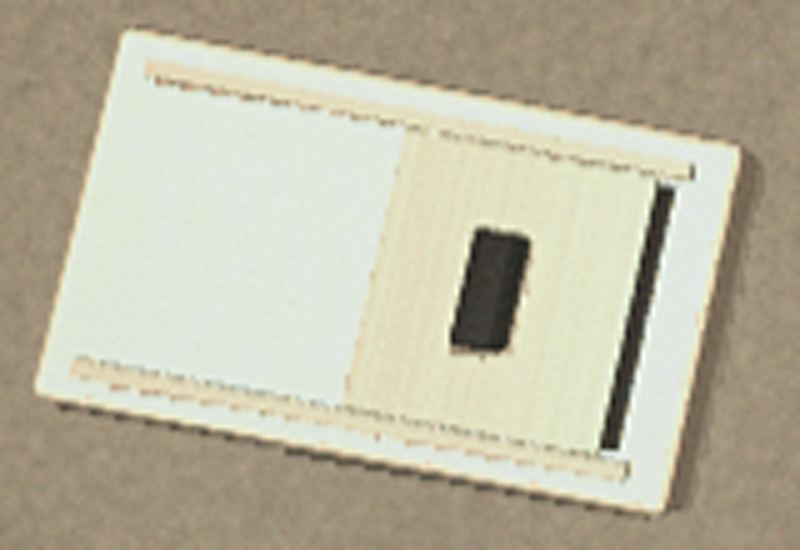

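View pics/b.png

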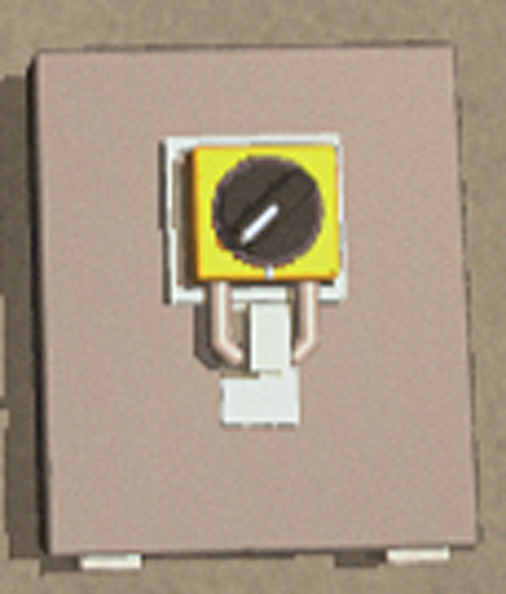

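The reader crop shows the top corners (123,30), (740,148), (663,513), (36,393) and the fin (475–530, 228–352). The case crop shows the lid corners (37,55), (455,45), (476,543), (48,553), the lock top (196–340, 146–280), and the pointer from (275,208) to (245,240).

```bash
cat > h.py <<'E'
import numpy as np
from workcell import bot
from scipy.spatial.transform import Rotation as Ro
def px2w(uv,z,cam="top"):
    c=bot.get_calibration(cam);f=240/np.tan(np.radians(c["fov_y"]/2));R=np.array(c["R"]);C=-R.T@c["t"]
    d=np.c_[(np.atleast_2d(uv)-[c["cx"],c["cy"]])/f,np.ones(len(np.atleast_2d(uv)))]@R
    return (C+d*((z-C[2])/d[:,2])[:,None])[:,:2]
def w2px(P,cam="top"):
    c=bot.get_calibration(cam);f=240/np.tan(np.radians(c["fov_y"]/2));p=np.atleast_2d(P)@np.array(c["R"]).T+c["t"]
    return p[:,:2]/p[:,2:]*f+[c["cx"],c["cy"]]
def rect(model,w):
    m=np.asarray(model,float);mc=m.mean(0);wc=w.mean(0);a=m-mc;b=w-wc
    th=np.arctan2((a[:,0]*b[:,1]-a[:,1]*b[:,0]).sum(),(a*b).sum())
    R=np.array([[np.cos(th),-np.sin(th)],[np.sin(th),np.cos(th)]])
    t=wc-R@mc;return t,th,R,np.abs(b-a@R.T).max()
def pose():
    s=bot.read_state();return s,Ro.from_rotvec(s["tcp_rot"]).as_matrix()
def go(target,yaw=None):
    """print shift in tool axes to reach target; yaw = wanted world heading of tool y axis (mod pi)"""
    s,R=pose();d=np.asarray(target)-s["tool_pos"];h=np.arctan2(R[1,1],R[0,1])
    print("pos",s["tool_pos"].round(4),"tooly heading",h.round(4),"tilt",np.degrees(np.arccos(-R[2,2])).round(2),"F",s["wrist_force"].round(1),"w",round(float(s["width"]),3),"t",s["time"],"q",s["q"].round(2))
    print("tool shift",(R.T@d).round(4))
    if yaw is not None:
        dy=(yaw-h+np.pi/2)%np.pi-np.pi/2
        print("spin units (tool z down => -dyaw)",round(-np.degrees(dy)/5,2))
E
python3 - <<'E'
from h import *
A=lambda c:(np.array(c)+.5)/5-.5+[75,225]
B=lambda c:(np.array(c)+.5)/4.4-.5+[335,205]
hx,hy=.065,.11
# image left=+y, up=+x
t,th,R,e=rect([(hx,hy),(hx,-hy),(-hx,-hy),(-hx,hy)],px2w(A([(123,30),(740,148),(663,513),(36,393)]),.04));print("reader",t,th,e)
print("window",t+R@[0,-.044])
f=px2w(A([(475,230),(530,235),(508,350),(452,350)]),.068);print("fin",f.mean(0),"local",R.T@(f.mean(0)-t))
e1=px2w(A([(405,130),(348,402),(658,180),(603,450)]),.044);print("plate edges local",((e1-t)@R).round(4))
g=px2w(A([(673,186),(613,450)]),.04);print("glass edge",((g-t)@R).round(4))
hx,hy=.1,.085
t,th,R,e=rect([(hx,hy),(hx,-hy),(-hx,-hy),(-hx,hy)],px2w(B([(37,55),(455,45),(476,543),(48,553)]),.045));print("case",t,th,e)
print("nest",t+R@[.03,0])
l=px2w(B([(196,148),(340,146),(339,281),(199,278)]),.073);hx,hy=.026,.028
tl,tl_h,_,e=rect([(hx,hy),(hx,-hy),(-hx,-hy),(-hx,hy)],l);print("lock",tl,tl_h,e,R.T@(tl-t))
p=px2w(B([(275,208),(245,240)]),.0945);d=p[1]-p[0];print("dial angle",np.arctan2(d[1],d[0])-th-np.pi, "dial disc centre",px2w(B([(269,211)]),.08))
for n in("top",):
  c=bot.get_calibration(n);print("cam",-np.array(c["R"]).T@c["t"])
print("bottle",px2w([(250,120)],.1),"jar",px2w([(190,122)],.07),"wafer",px2w([(377,148)],.022),"tweez",px2w([(278,322),(275,390)],.006))
E
```

```text
reader [0.51703614 0.20236321] -0.16478984412538375 0.0025433693858168543
window [0.50981816 0.15895928]
fin [0.50968583 0.16034388] local [-0.00035767 -0.04265587]
plate edges local [[ 0.0475  0.0048]
 [-0.0463  0.0029]
 [ 0.0468 -0.0836]
 [-0.0462 -0.0848]]
glass edge [[ 0.0459 -0.0882]
 [-0.0459 -0.0873]]
case [ 0.53760736 -0.20887104] 0.040314440103668046 0.0029835192649557696
nest [ 0.56758299 -0.20766193]
lock [ 0.56761171 -0.20918271] 0.015802888293130875 0.0013975329677239634 [ 0.0299674 -0.0015207]
dial angle -0.7812328442972789 dial disc centre [[ 0.56770073 -0.20806352]]
cam [ 0.48924255 -0.0607596   0.88349211]
bottle [[0.78136585 0.03982389]] jar [[0.78566781 0.14628568]] wafer [[ 0.76476894 -0.18367464]] tweez [[ 0.44607385 -0.01190451]
 [ 0.32875797 -0.01038322]]
```

Request:
play_rows(series=[{"translation":[0,0,0],"spin":-0.6},{"translation":[0,0,0],"spin":-0.6},{"translation":[-0.034,-0.0355,0],"spin":0},{"translation":[-0.034,-0.0355,0],"spin":0},{"translation":[-0.034,-0.0355,0],"spin":0}], jaw=0.2, force=40)

```text
time: 0.6
tool_pos: [0.2627, 0.5275, 0.2304]
tcp_rot: [-0.255, -3.131, 0.002]
wrist_force: [0.8, -0.5, 0.5]
width: 0.601
```

Request:
play_rows(series=[{"translation":[-0.034,-0.0355,0],"spin":0},{"translation":[-0.034,-0.0355,0],"spin":0},{"translation":[-0.034,-0.0355,0],"spin":0},{"translation":[-0.034,-0.0355,0],"spin":0},{"translation":[-0.034,-0.0355,0],"spin":0}])

```text
time: 1.1
tool_pos: [0.4017, 0.3242, 0.231]
tcp_rot: [-0.257, -3.131, 0.0]
wrist_force: [1.5, 0.0, -0.3]
width: 0.602
```

```bash
python3 -c "
from h import *
go([.5095,.160,.052],1.406)"
```

```text
pos [0.4017 0.3242 0.231 ] tooly heading 1.407 tilt 0.02 F [ 1.5  0.  -0.3] w 0.602 t 1.1 q [ 0.63 -0.04  1.94 -0.    1.24 -0.78]
tool shift [-0.1332 -0.1444  0.179 ]
spin units (tool z down => -dyaw) 0.01
```

Request:
play_rows(series=[{"translation":[-0.033,-0.036,0],"spin":0},{"translation":[-0.033,-0.036,0],"spin":0},{"translation":[-0.033,-0.036,0.01],"spin":0},{"translation":[-0.034,-0.036,0.01],"spin":0},{"translation":[0,0,0.049],"spin":0}])

```text
time: 1.6
tool_pos: [0.5165, 0.1592, 0.1677]
tcp_rot: [0.265, 3.116, 0.004]
wrist_force: [1.5, 1.6, -0.7]
width: 0.596
```

Request:
play_rows(series=[{"translation":[0,0,0.045],"spin":0},{"translation":[0,0,0.04],"spin":0},{"translation":[0,0,0.02],"spin":0},{"translation":[0,0,0.005],"spin":0}])

```text
time: 2.0
tool_pos: [0.5052, 0.1617, 0.0485]
tcp_rot: [-0.257, -3.124, 0.004]
wrist_force: [-0.3, 0.1, 0.4]
width: 0.602
```

Request:
play_rows(series=[{"translation":[0,0,0],"spin":0},{"translation":[0,0,0],"spin":0},{"translation":[0,0,0],"spin":0},{"translation":[0,0,0],"spin":0},{"translation":[0,0,0],"spin":0}], jaw=-1)

```text
time: 2.5
tool_pos: [0.5103, 0.1633, 0.0544]
tcp_rot: [0.257, 3.128, 0.002]
wrist_force: [-0.5, -0.6, 5.9]
width: 0.152
```

```bash
python3 -c "
from h import *
go([.5095,.160,.052],1.406)"
```

```text
pos [0.5103 0.1633 0.0544] tooly heading 1.4067 tilt 0.21 F [-0.5 -0.6  5.9] w 0.152 t 2.5 q [ 0.26  0.18  2.06  0.    0.9  -1.14]
tool shift [ 0.0002 -0.0034  0.0024]
spin units (tool z down => -dyaw) 0.01
```

Request:
play_rows(series=[{"translation":[0,0.01,-0.001],"spin":0},{"translation":[0,0.02,0],"spin":0},{"translation":[0,0.02,0],"spin":0},{"translation":[0,0.015,0],"spin":0},{"translation":[0,0.005,0],"spin":0}])

```text
time: 3.0
tool_pos: [0.5221, 0.2334, 0.0545]
tcp_rot: [0.255, 3.127, 0.002]
wrist_force: [4.9, -4.2, 3.4]
width: 0.15
```

Request:
play_rows(series=[{"translation":[0,0.005,0],"spin":0},{"translation":[0,0.004,0],"spin":0},{"translation":[0,0.003,0],"spin":0},{"translation":[0,0,0],"spin":0}])

```text
time: 3.4
tool_pos: [0.524, 0.2443, 0.0545]
tcp_rot: [0.257, 3.127, 0.002]
wrist_force: [5.5, -0.2, 1.2]
width: 0.154
```

```bash
python3 - <<'E'
from h import *
go([.5095,.160,.052],1.406)
E
```

```text
pos [0.524  0.2443 0.0545] tooly heading 1.407 tilt 0.23 F [ 5.5 -0.2  1.2] w 0.154 t 3.4 q [ 0.39  0.25  1.97 -0.    0.91 -1.01]
tool shift [ 0.0005 -0.0856  0.0023]
spin units (tool z down => -dyaw) 0.01
```

Request:
play_rows(series=[{"translation":[0,0.002,0],"spin":0},{"translation":[0,0.002,0],"spin":0},{"translation":[0,0,0],"spin":0}])

```text
time: 3.7
tool_pos: [0.5241, 0.2457, 0.0545]
tcp_rot: [0.255, 3.129, -0.005]
wrist_force: [4.5, -10.0, 6.0]
width: 0.153
```

Request:
play_rows(series=[{"translation":[0,0.002,0],"spin":0},{"translation":[0,0,0],"spin":0},{"translation":[0,0,0],"spin":0}])

```text
time: 4.0
tool_pos: [0.5241, 0.2458, 0.0545]
tcp_rot: [0.255, 3.129, -0.009]
wrist_force: [3.4, -15.1, 8.4]
width: 0.149
```

Request:
play_rows(series=[{"translation":[0,-0.003,0],"spin":0},{"translation":[0,0,0],"spin":0},{"translation":[0,0,-0.03],"spin":0},{"translation":[0,0,-0.045],"spin":0},{"translation":[0,0,-0.045],"spin":0}], jaw=0.2)

```text
time: 4.5
tool_pos: [0.5205, 0.2468, 0.1729]
tcp_rot: [-0.256, -3.127, 0.002]
wrist_force: [1.5, 0.8, 0.6]
width: 0.6
```

```bash
python3 - <<'E'
from h import *
go([.5675,-.2085,.17],0.77)
E
```

```text
pos [0.5205 0.2468 0.1729] tooly heading 1.4073 tilt 0.26 F [1.5 0.8 0.6] w 0.6 t 4.5 q [ 0.4   0.12  1.88  0.    1.14 -1.01]
tool shift [-0.1205 -0.4416  0.003 ]
spin units (tool z down => -dyaw) 7.3
```

Request:
play_rows(series=[{"translation":[-0.012,-0.0442,0],"spin":0},{"translation":[-0.012,-0.0442,0],"spin":0},{"translation":[-0.012,-0.0442,0],"spin":0},{"translation":[-0.012,-0.0442,0],"spin":0},{"translation":[-0.012,-0.0442,0],"spin":0}])

```text
time: 5.0
tool_pos: [0.5448, 0.0181, 0.1729]
tcp_rot: [-0.256, -3.13, -0.002]
wrist_force: [1.5, 0.2, -0.0]
width: 0.602
```

Request:
play_rows(series=[{"translation":[-0.012,-0.0442,0],"spin":0},{"translation":[-0.012,-0.0442,0],"spin":0},{"translation":[-0.012,-0.0442,0],"spin":0},{"translation":[0,0,0],"spin":1},{"translation":[0,0,0],"spin":1}])

```text
time: 5.5
tool_pos: [0.5589, -0.1187, 0.1725]
tcp_rot: [-0.539, -3.093, -0.002]
wrist_force: [0.1, 0.5, 0.7]
width: 0.601
```

Request:
play_rows(series=[{"translation":[0,0,0],"spin":1},{"translation":[0,0,0],"spin":1},{"translation":[0,0,0],"spin":1},{"translation":[0,0,0],"spin":1},{"translation":[0,0,0],"spin":1}])

```text
time: 6.0
tool_pos: [0.5589, -0.1168, 0.1726]
tcp_rot: [-1.191, -2.905, -0.001]
wrist_force: [-0.4, -0.3, -0.7]
width: 0.602
```

```bash
python3 - <<'E'
from h import *
import cv2
go([.5675,-.2085,.17],0.77)
im=bot.read_camera("top")
a=im[215:345,60:230];b=im[205:340,335:450]
cv2.imwrite("pics/top1.png",np.hstack([cv2.resize(a,(425,325)),cv2.resize(im[200:330,340:490],(375,325))]))
E
```

```text
pos [ 0.5589 -0.1168  0.1726] tooly heading 0.7929 tilt 0.13 F [-0.4 -0.3 -0.7] w 0.602 t 6.0 q [-0.25  0.11  1.89  0.    1.14 -1.04]
tool shift [-0.0705 -0.0593  0.0024]
spin units (tool z down => -dyaw) 0.26
```

View pics/top1.png

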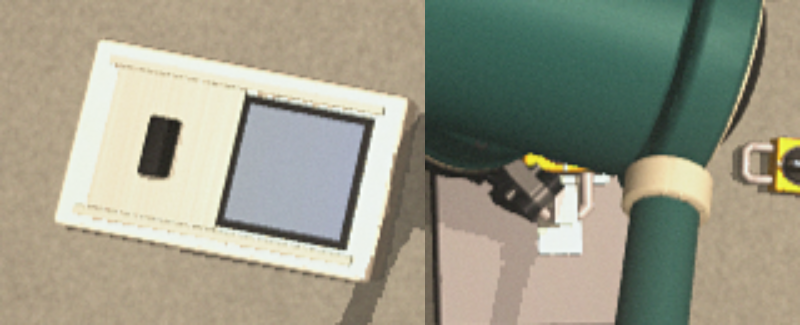

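The reader crop shows the shutter fully open: the fin is at the left and the whole glass is bare. The gripper hangs near the lock on the right. Next, the dial.

Request:
play_rows(series=[{"translation":[-0.0352,-0.0296,0],"spin":0},{"translation":[-0.0352,-0.0296,0],"spin":0},{"translation":[0,0,0.02],"spin":0.26},{"translation":[0,0,0.02],"spin":0},{"translation":[0,0,0],"spin":0}], jaw=-0.2)

```text
time: 6.55
tool_pos: [0.5655, -0.2081, 0.1294]
tcp_rot: [-1.216, -2.888, -0.001]
wrist_force: [0.4, 0.5, -0.4]
width: 0.397
```

```bash
python3 - <<'E'
from h import *
go([.5676,-.2083,.083],0.77)
E
```

```text
pos [ 0.5655 -0.2081  0.1294] tooly heading 0.774 tilt 0.45 F [ 0.4  0.5 -0.4] w 0.397 t 6.55 q [-0.39  0.22  1.86  0.    1.07 -1.17]
tool shift [-0.0019  0.0015  0.0464]
spin units (tool z down => -dyaw) 0.05
```

Request:
play_rows(series=[{"translation":[-0.001,0.001,0.02],"spin":0},{"translation":[0,0,0.018],"spin":0},{"translation":[0,0,0.005],"spin":0},{"translation":[0,0,0],"spin":0},{"translation":[0,0,0],"spin":0}])

```text
time: 7.05
tool_pos: [0.5705, -0.2094, 0.0915]
tcp_rot: [1.218, 2.894, 0.0]
wrist_force: [0.6, -0.2, 0.3]
width: 0.398
```

```bash
python3 - <<'E'
from h import *
go([.5676,-.2083,.083],0.77)
E
```

```text
pos [ 0.5705 -0.2094  0.0915] tooly heading 0.774 tilt 0.08 F [ 0.6 -0.2  0.3] w 0.398 t 7.05 q [-0.39  0.26  1.88  0.    1.   -1.17]
tool shift [ 0.0028 -0.0013  0.0085]
spin units (tool z down => -dyaw) 0.05
```

Request:
play_rows(series=[{"translation":[0.0028,-0.0013,0.008],"spin":0},{"translation":[0,0,0],"spin":0},{"translation":[0,0,0],"spin":0}])

```text
time: 7.35
tool_pos: [0.5667, -0.2083, 0.0824]
tcp_rot: [-1.22, -2.895, 0.0]
wrist_force: [-0.8, -0.4, 0.2]
width: 0.4
```

Request:
play_rows(series=[{"translation":[0,0,0],"spin":0},{"translation":[0,0,0],"spin":0},{"translation":[0,0,0],"spin":0},{"translation":[0,0,0],"spin":0}], jaw=-1, force=30)

```text
time: 7.75
tool_pos: [0.567, -0.2087, 0.0828]
tcp_rot: [1.22, 2.895, -0.001]
wrist_force: [-2.0, -0.6, 2.5]
width: 0.104
```

```bash
python3 - <<'E'
from h import *
go([.5676,-.2083,.083],1.61)
print(bot.read_state()["torque"])
E
```

```text
pos [ 0.567  -0.2087  0.0828] tooly heading 0.7732 tilt 0.03 F [-2.  -0.6  2.5] w 0.104 t 7.75 q [-0.39  0.26  1.9  -0.    0.98 -1.17]
tool shift [-0.0002  0.0007 -0.0002]
spin units (tool z down => -dyaw) -9.59
[-0.10715546  0.25408384  0.02695689]
```

Request:
play_rows(series=[{"translation":[0,0,0],"spin":-0.9},{"translation":[0,0,0],"spin":-1},{"translation":[0,0,0],"spin":-1},{"translation":[0,0,0],"spin":-1},{"translation":[0,0,0],"spin":-1}])

```text
time: 8.25
tool_pos: [0.5668, -0.209, 0.0828]
tcp_rot: [0.572, 3.089, -0.002]
wrist_force: [-2.9, -3.1, 2.9]
width: 0.106
```

Request:
play_rows(series=[{"translation":[0,0,0],"spin":-1},{"translation":[0,0,0],"spin":-1},{"translation":[0,0,0],"spin":-1},{"translation":[0,0,0],"spin":-1},{"translation":[0,0,0],"spin":-0.7}])

```text
time: 8.75
tool_pos: [0.5667, -0.2094, 0.0828]
tcp_rot: [0.068, -3.141, 0.002]
wrist_force: [-2.6, -3.1, 4.2]
width: 0.104
```

Request:
play_rows(series=[{"translation":[0,0,0],"spin":0},{"translation":[0,0,0],"spin":0},{"translation":[0,0,0],"spin":0}])

```text
time: 9.05
tool_pos: [0.5667, -0.2093, 0.0828]
tcp_rot: [0.061, -3.141, 0.002]
wrist_force: [-3.7, -4.1, 4.2]
width: 0.105
```

```bash
python3 - <<'E'
from h import *
go([.5676,-.2083,.083],1.61)
print(bot.read_state()["torque"])
E
```

```text
pos [ 0.5667 -0.2093  0.0828] tooly heading 1.6095 tilt 0.08 F [-3.7 -4.1  4.2] w 0.105 t 9.05 q [-0.39  0.26  1.9  -0.    0.98 -2.  ]
tool shift [-0.0009  0.001  -0.0002]
spin units (tool z down => -dyaw) -0.01
[-0.76626502  0.62627552  0.04136009]
```

Request:
play_rows(series=[{"translation":[0,0,0],"spin":0},{"translation":[0,0,0],"spin":0},{"translation":[0,0,-0.02],"spin":0},{"translation":[0,0,-0.04],"spin":0},{"translation":[0.04,0,-0.02],"spin":0}], jaw=0.3)

```text
time: 9.55
tool_pos: [0.532, -0.2104, 0.1659]
tcp_rot: [-0.065, 3.133, -0.003]
wrist_force: [-1.1, -0.7, 2.1]
width: 0.649
```

Request:
play_rows(series=[{"translation":[0.045,0,0],"spin":0},{"translation":[0.01,0,0],"spin":0},{"translation":[0,0,0],"spin":0}])

```text
time: 9.85
tool_pos: [0.4706, -0.2116, 0.1621]
tcp_rot: [0.061, -3.141, -0.001]
wrist_force: [1.2, 0.6, 0.1]
width: 0.653
```

```bash
python3 - <<'E'
from h import *
import cv2
go([.5246,-.210,.10],1.61)
im=bot.read_camera("scene");t=bot.read_camera("top")
cv2.imwrite("pics/s2.png",np.hstack([cv2.resize(im[130:260,200:360],(480,390),interpolation=2),cv2.resize(t[205:335,340:445],(315,390),interpolation=2)]))
E
```

```text
pos [ 0.4706 -0.2116  0.1621] tooly heading 1.6094 tilt 0.04 F [1.2 0.6 0.1] w 0.653 t 9.85 q [-0.47  0.02  2.01  0.    1.11 -2.08]
tool shift [-0.054  -0.0005  0.0621]
spin units (tool z down => -dyaw) -0.01
```

View pics/s2.png

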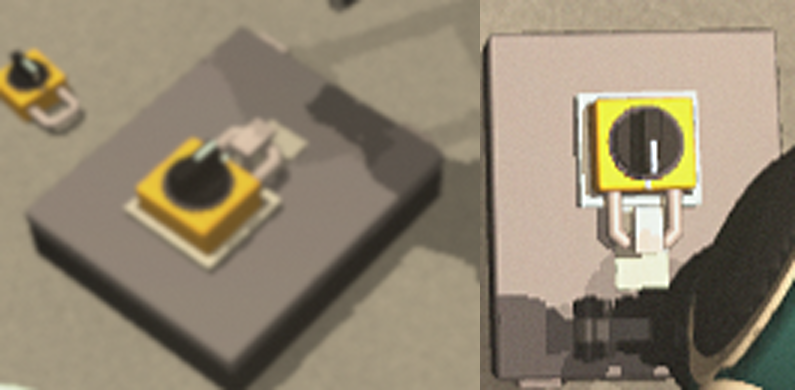

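Both views show the pointer on the index mark (top crop: pointer x=653, index x=649). Next, grip the shackle legs.

Request:
play_rows(series=[{"translation":[-0.027,0,0],"spin":0},{"translation":[-0.027,0,0],"spin":0},{"translation":[0,0,0.03],"spin":0},{"translation":[0,0,0.03],"spin":0},{"translation":[0,0,0],"spin":0}], jaw=0.5)

```text
time: 10.45
tool_pos: [0.5239, -0.2081, 0.0972]
tcp_rot: [0.064, -3.133, -0.007]
wrist_force: [-1.7, 0.6, -1.3]
width: 0.75
```

```bash
python3 - <<'E'
from h import *
go([.5246,-.210,.048],1.61)
E
```

```text
pos [ 0.5239 -0.2081  0.0972] tooly heading 1.6116 tilt 0.53 F [-1.7  0.6 -1.3] w 0.75 t 10.45 q [-0.42  0.18  1.97  0.    1.   -2.03]
tool shift [-0.0011 -0.0022  0.0492]
spin units (tool z down => -dyaw) 0.02
```

Request:
play_rows(series=[{"translation":[-0.001,-0.001,0.02],"spin":0},{"translation":[0,0,0.015],"spin":0},{"translation":[0,0,0.01],"spin":0},{"translation":[0,0,0],"spin":0},{"translation":[0,0,0],"spin":0}])

```text
time: 10.95
tool_pos: [0.5272, -0.2111, 0.0577]
tcp_rot: [-0.063, 3.141, -0.0]
wrist_force: [0.7, 0.1, 1.0]
width: 0.749
```

```bash
python3 - <<'E'
from h import *
go([.5246,-.210,.048],1.61)
E
```

```text
pos [ 0.5272 -0.2111  0.0577] tooly heading 1.6108 tilt 0.01 F [0.7 0.1 1. ] w 0.749 t 10.95 q [-0.42  0.23  1.99  0.    0.92 -2.04]
tool shift [0.0026 0.0012 0.0097]
spin units (tool z down => -dyaw) 0.01
```

Request:
play_rows(series=[{"translation":[0.0025,0.001,0.009],"spin":0},{"translation":[0,0,0],"spin":0},{"translation":[0,0,0],"spin":0}])

```text
time: 11.25
tool_pos: [0.5241, -0.21, 0.0484]
tcp_rot: [0.063, -3.141, -0.0]
wrist_force: [-0.3, -0.5, -0.9]
width: 0.751
```

Request:
play_rows(series=[{"translation":[0,0,0],"spin":0},{"translation":[0,0,0],"spin":0},{"translation":[0,0,0],"spin":0},{"translation":[0,0,0],"spin":0}], jaw=-1, force=30)

```text
time: 11.65
tool_pos: [0.5246, -0.2104, 0.049]
tcp_rot: [-0.063, 3.141, -0.001]
wrist_force: [-2.3, -0.7, 5.4]
width: 0.49
```

Request:
play_rows(series=[{"translation":[0.004,0,0],"spin":0},{"translation":[0.004,0,0],"spin":0},{"translation":[0.004,0,0],"spin":0},{"translation":[0.003,0,0],"spin":0},{"translation":[0,0,0],"spin":0}])

```text
time: 12.15
tool_pos: [0.5092, -0.2109, 0.0487]
tcp_rot: [-0.063, 3.141, -0.001]
wrist_force: [0.1, -0.8, 4.1]
width: 0.484
```

Request:
play_rows(series=[{"translation":[0.002,0,0],"spin":0},{"translation":[0.002,0,0],"spin":0},{"translation":[0,0,0],"spin":0},{"translation":[0,0,0],"spin":0}])

```text
time: 12.55
tool_pos: [0.5052, -0.211, 0.0484]
tcp_rot: [0.063, -3.141, 0.0]
wrist_force: [0.7, -0.5, 3.4]
width: 0.486
```

Request:
play_rows(series=[{"translation":[0.002,0,0],"spin":0},{"translation":[0,0,0],"spin":0},{"translation":[0,0,0],"spin":0}])

```text
time: 12.85
tool_pos: [0.5038, -0.2111, 0.0486]
tcp_rot: [-0.063, 3.14, -0.001]
wrist_force: [3.3, -1.2, 3.6]
width: 0.486
```

Request:
play_rows(series=[{"translation":[0.001,0,0],"spin":0},{"translation":[0,0,0],"spin":0},{"translation":[0,0,0],"spin":0}])

```text
time: 13.15
tool_pos: [0.5037, -0.2111, 0.0487]
tcp_rot: [-0.063, 3.138, -0.001]
wrist_force: [6.0, -1.3, 0.5]
width: 0.487
```

Request:
play_rows(series=[{"translation":[-0.002,0,0],"spin":0},{"translation":[0,0,0],"spin":0},{"translation":[0,0,0],"spin":0},{"translation":[0,0,-0.03],"spin":0},{"translation":[0,0,-0.04],"spin":0}], jaw=0.8)

```text
time: 13.65
tool_pos: [0.5008, -0.2093, 0.1154]
tcp_rot: [0.063, -3.133, -0.006]
wrist_force: [1.1, -0.3, -1.0]
width: 0.9
```

```bash
python3 - <<'E'
from h import *
import cv2
go([.557,-.2095,.12],1.61)
im=bot.read_camera("scene");t=bot.read_camera("top")
cv2.imwrite("pics/s3.png",np.hstack([cv2.resize(im[130:260,200:360],(480,390),interpolation=2),cv2.resize(t[205:335,340:445],(315,390),interpolation=2)]))
E
```

```text
pos [ 0.5008 -0.2093  0.1154] tooly heading 1.6109 tilt 0.54 F [ 1.1 -0.3 -1. ] w 0.9 t 13.65 q [-0.44  0.12  2.   -0.    1.03 -2.05]
tool shift [-0.0561 -0.0025 -0.005 ]
spin units (tool z down => -dyaw) 0.01
```

View pics/s3.png

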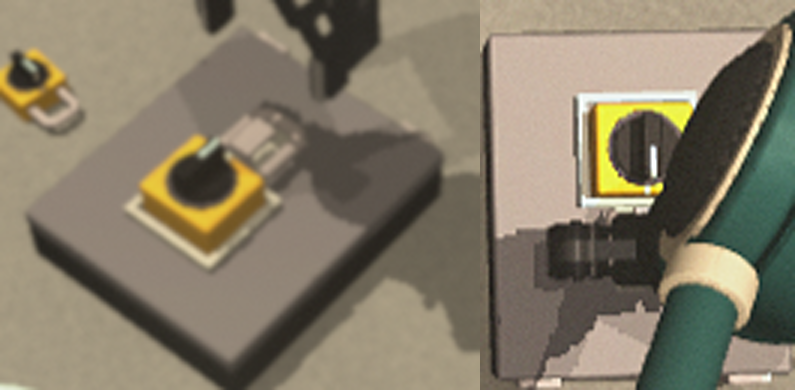

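The shackle is clearly further out in the scene crop (bow at about (285,120)), and the lock is still in its nest. Next, the body grip.

Request:
play_rows(series=[{"translation":[-0.028,-0.001,0],"spin":0},{"translation":[-0.028,0,0],"spin":0},{"translation":[0,0,0.02],"spin":0},{"translation":[0,0,0.02],"spin":0},{"translation":[0,0,0],"spin":0}], jaw=1)

```text
time: 14.25
tool_pos: [0.5569, -0.2081, 0.0741]
tcp_rot: [0.063, -3.133, -0.005]
wrist_force: [-1.2, 0.5, -1.0]
width: 1.0
```

Request:
play_rows(series=[{"translation":[0,0,0],"spin":0},{"translation":[0,0,0],"spin":0}])

```text
time: 14.45
tool_pos: [0.5606, -0.2098, 0.0791]
tcp_rot: [-0.063, 3.14, -0.001]
wrist_force: [-0.3, 0.3, 0.5]
width: 1.005
```

```bash
python3 - <<'E'
from h import *
go([.557,-.2095,.049],1.61)
E
```

```text
pos [ 0.5606 -0.2098  0.0791] tooly heading 1.6108 tilt 0.04 F [-0.3  0.3  0.5] w 1.005 t 14.45 q [-0.4   0.26  1.91 -0.    0.97 -2.01]
tool shift [0.0036 0.0005 0.0301]
spin units (tool z down => -dyaw) 0.01
```

Request:
play_rows(series=[{"translation":[0.0035,0,0.01],"spin":0},{"translation":[0,0,0.01],"spin":0},{"translation":[0,0,0.007],"spin":0},{"translation":[0,0,0],"spin":0},{"translation":[0,0,0],"spin":0}])

```text
time: 14.95
tool_pos: [0.5566, -0.2097, 0.0509]
tcp_rot: [0.063, -3.14, -0.001]
wrist_force: [-0.5, -0.5, 0.9]
width: 1.002
```

Request:
play_rows(series=[{"translation":[0,0,0],"spin":0},{"translation":[0,0,0],"spin":0}])

```text
time: 15.15
tool_pos: [0.5573, -0.2099, 0.0518]
tcp_rot: [-0.063, 3.14, -0.001]
wrist_force: [0.2, 0.4, 0.9]
width: 0.999
```

Down 2 mm, then close.

Request:
play_rows(series=[{"translation":[0,0,0.002],"spin":0},{"translation":[0,0,0],"spin":0},{"translation":[0,0,0],"spin":0},{"translation":[0,0,0],"spin":0},{"translation":[0,0,0],"spin":0}], jaw=-1, force=70)

```text
time: 15.65
tool_pos: [0.5572, -0.2098, 0.0498]
tcp_rot: [-0.063, 3.14, -0.0]
wrist_force: [-0.5, 0.7, 2.7]
width: 0.64
```

Request:
play_rows(series=[{"translation":[0,0,0],"spin":0},{"translation":[0,0,-0.003],"spin":0},{"translation":[0,0,-0.005],"spin":0},{"translation":[0,0,0],"spin":0},{"translation":[0,0,0],"spin":0}])

```text
time: 16.15
tool_pos: [0.5558, -0.2095, 0.0568]
tcp_rot: [0.063, -3.139, -0.001]
wrist_force: [0.3, -0.8, -4.7]
width: 0.64
```

Request:
play_rows(series=[{"translation":[0,0,-0.01],"spin":0},{"translation":[0,0,-0.015],"spin":0},{"translation":[0,0,-0.015],"spin":0},{"translation":[0,0,-0.015],"spin":0},{"translation":[0,0,-0.015],"spin":0}])

```text
time: 16.65
tool_pos: [0.5574, -0.21, 0.1297]
tcp_rot: [-0.063, 3.139, -0.001]
wrist_force: [1.3, -1.0, -4.3]
width: 0.64
```

Request:
play_rows(series=[{"translation":[0,0,-0.015],"spin":0},{"translation":[0,0,-0.015],"spin":0},{"translation":[0,0,-0.005],"spin":0},{"translation":[0,0,0],"spin":0},{"translation":[0,0,0],"spin":0}])

```text
time: 17.15
tool_pos: [0.5565, -0.2096, 0.1619]
tcp_rot: [0.063, -3.14, -0.001]
wrist_force: [-0.5, -0.2, -4.7]
width: 0.638
```

```bash
python3 - <<'E'
from h import *
W=px2w([(179.2,283.8)],.04)[0];print("window from bare glass",W)
# keep lock origin 9mm toward +x of TCP
go([.5098-.010,.159,.155],1.61)
E
```

```text
window from bare glass [0.50894748 0.1570711 ]
pos [ 0.5565 -0.2096  0.1619] tooly heading 1.6109 tilt 0.06 F [-0.5 -0.2 -4.7] w 0.638 t 17.15 q [-0.4   0.17  1.85  0.    1.12 -2.01]
tool shift [0.0419 0.3706 0.0071]
spin units (tool z down => -dyaw) 0.01
```

Request:
play_rows(series=[{"translation":[0.0035,0.02,0],"spin":0},{"translation":[0.0035,0.03,0],"spin":0},{"translation":[0.0035,0.035,0],"spin":0},{"translation":[0.0035,0.035,0],"spin":0},{"translation":[0.0035,0.035,0],"spin":0}])

```text
time: 17.65
tool_pos: [0.5316, -0.0537, 0.1611]
tcp_rot: [0.062, -3.139, -0.001]
wrist_force: [-0.3, -0.2, -4.5]
width: 0.639
```

Request:
play_rows(series=[{"translation":[0.0035,0.035,0],"spin":0},{"translation":[0.0035,0.035,0],"spin":0},{"translation":[0.0035,0.035,0],"spin":0},{"translation":[0.0035,0.035,0],"spin":0},{"translation":[0.0035,0.03,0],"spin":0}])

```text
time: 18.15
tool_pos: [0.5071, 0.1157, 0.1613]
tcp_rot: [0.064, -3.139, -0.0]
wrist_force: [-0.0, 0.0, -5.3]
width: 0.638
```

Request:
play_rows(series=[{"translation":[0.0035,0.025,0],"spin":0},{"translation":[0.0035,0.018,0],"spin":0},{"translation":[0,0,0.01],"spin":0},{"translation":[0,0,0.015],"spin":0},{"translation":[0,0,0.015],"spin":0}])

```text
time: 18.65
tool_pos: [0.4993, 0.1556, 0.1204]
tcp_rot: [0.063, -3.139, 0.001]
wrist_force: [0.6, -0.3, -4.8]
width: 0.64
```

Request:
play_rows(series=[{"translation":[0,0,0.01],"spin":0},{"translation":[0,0,0.005],"spin":0},{"translation":[0,0,0],"spin":0},{"translation":[0,0,0],"spin":0},{"translation":[0,0,0],"spin":0}])

```text
time: 19.15
tool_pos: [0.501, 0.1562, 0.1082]
tcp_rot: [-0.062, 3.139, 0.001]
wrist_force: [-0.2, -0.3, -5.6]
width: 0.638
```

```bash
python3 - <<'E'
from h import *
import cv2
go([.5095-.010,.158,.105],1.61)
im=bot.read_camera("scene");t=bot.read_camera("top")
cv2.imwrite("pics/s4.png",np.hstack([cv2.resize(im[230:420,370:570],(410,390),interpolation=2),cv2.resize(t[215:345,70:200+30],(390,317),interpolation=2)[:317]]) if 0 else np.hstack([cv2.resize(im[230:420,370:570],(400,380),interpolation=2),cv2.resize(t[195:347,80:240],(400,380),interpolation=2)]))
print(bot.read_state()["joint_vel"].round(3))
E
```

```text
pos [0.501  0.1562 0.1082] tooly heading 1.6106 tilt 0.09 F [-0.2 -0.3 -5.6] w 0.638 t 19.15 q [ 0.25  0.09  2.05 -0.    1.   -1.36]
tool shift [0.0015 0.0018 0.0032]
spin units (tool z down => -dyaw) 0.01
[ 0.002 -0.001  0.003 -0.001  0.003 -0.002]
```

View pics/s4.png

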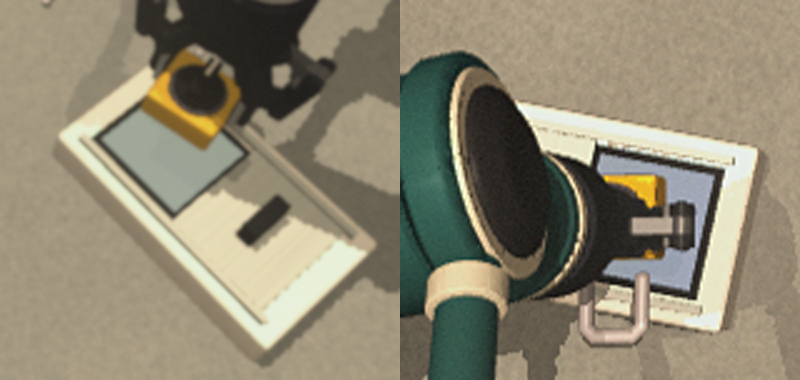

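The lock hangs level over the glass with its shackle out, and the shutter is open (left crop: lock at (195,95); right crop: lock at (635,215), shackle bow at (615,335)). Handing in.

```bash
python3 -c "
from h import *
bot.finish_job(); go([.5,.158,.105],1.61)"
```

```text
the job is handed in; nothing more can be done
the job is handed in; nothing more can be done
```

I finished the job and handed it in at about 19 s of the 72 s allowed. No verdict was reported, so success rests on my own checks.

- **Shutter:** I pulled it until it hit its stop, at about 15 N. The picture shows the whole glass window bare.
- **Dial:** I turned it counter-clockwise by 48 degrees, two notches from −0.84. Both camera views showed the pointer on the index mark.
- **Shackle:** I pulled it until it stopped moving, after about 21 mm of tool travel. That includes the lock's play in the nest. The lock stayed in its nest.
- **Final hold:**
  - **Position:** The lock was lifted straight off the hook. From the tool position, its underside is about 63 mm above the glass. Its centre is within a few millimetres of the window's middle.
  - **Grip and stillness:** The grip is set to 70 N, and the lock's weight showed at the wrist (about 5 N). Tool tilt was 0.1 degree and joint speeds were near zero.

No check failed. Two measurements differed slightly: camera estimates of the reader and case corners left errors up to 3 mm, and two estimates of the window's middle differed by 2 mm. Both are well inside the tolerances. I kept the arm's path clear of the bottle, wafer box, tweezers and jar, but took no final picture of them.

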